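Dock the fixture plate on its locating pins

TASK

On the measuring table, one of the two plates lying on the docking rack has two large holes that fit the rack's locating pins. Take that plate by its grip, slide it sideways off its end shelf into the low nest in the middle, keeping it low rather than carrying it through the air, and let it down so that both holes drop over the two pins and it lies flat on the nest floor. Leave the other plate where it lies and let go.

Things in the scene. Friction and masses are not known exactly. Their poses are not given: they have to be found in the camera images.
- plate: Plate to dock: aluminium, 160 x 90 x 8 mm, 0.4 kg, two 28 mm through holes on its long centre line at x = +50 and -50 mm. On its middle a bridge grip on two posts: black bar 56 mm along x, 16 mm wide (y), spanning 24 to 42 mm above the plate's top. Loose, a little askew on either end shelf; alike both ways round. Origin: centre of underside; x along the length, z up.
- dock: Docking rack, dark steel, 200 (x) x 380 mm (y), fixed; its place and yaw vary. Middle (y -60 to +60 mm): the low nest with the pins. Beyond it at each end (|y| 60 to 190 mm): a raised shelf, top 24 mm above the table, 12 mm above the nest floor. Origin: on the table under the nest's middle; x along the line of the pins, y from shelf to shelf, z up.
- nest (a point): Centre of the nest floor, 12 mm above the table, midway between two fixed bright steel pins at x = +50 and -50 mm (axes as the dock's). Pins: tapered, 16 mm diameter at the foot, 8 mm at the tip, 10 mm tall, so 2 mm lower than the shelves. The docked plate's origin lies here, its x along this x either way round, the pins showing 2 mm out of its holes.
- blank: The other plate, to be left alone on the other end shelf: same outline, thickness and grip bar (top 50 mm above the plate's underside), but with four small 12 mm holes near its corners that do not fit the pins. Loose. Origin: centre of underside; x along the 160 mm length, z up.
Mind the look-alikes: they are no part of the job. Leave any yellow look-alike of the plate alone.

How it is judged:
By the outcome, as a careful person would: the job done as asked, in the order asked, and still so for the second after the job is handed in, with the robot touching nothing.
It also fails if it takes over 35 s, if anything falls off the work surface, if the arm or the gripper's body presses on something with over 40 N, if the wrist force passes 120 N, or if a joint passes its speed limit or range.

ROBOT

A 6-joint arm with a two-finger parallel gripper is mounted at the origin on the work surface. World frame = base frame: x ahead of the robot, y to its left, z up, the work surface at z = 0. Lengths are in m, angles in rad, forces in N, time in s.
With the tool pointing down it reaches from about 0.375 to 0.975 m from the base axis. Payload 3.8 kg.
Tool frame: the origin (TCP) lies at the very end of the fingers, on their centre line; the grasp point (between the pads) lies 19 mm behind it (bot.pinch_z is the distance from the TCP to the grasp point, in m); x points along the fingers, y is the direction in which the jaws open and shut, and the axes are right-handed (so a half turn about x gives the same grasp; the last joint's range is limited). The gripper opens to 85 mm and grips with 20 to 120 N. Pads are 22 mm wide; open, the fingers measure 114 mm over their backs; the gripper's body (76 mm by 85 mm) begins 54 mm behind the grasp point. The pads swing forward as they close: fully open they stand 13 mm farther back than shut.
Start: joints at [1.281, 0.264, 1.604, -0, 1.274, -0.037], TCP at [0.169, 0.654, 0.231] pointing down, gripper open.
Joint ranges: [-2.63, 2.63], [-0.94, 2.18], [0.31, 2.57], [-1.31, 4.45], [0, 2.66], [-2.55, 2.55]. Speed limits (rad/s): [2.57, 2.57, 3.14, 3.14, 3.14, 3.14].

INTERFACE

Orientations are given as a rotation vector (axis times angle).
In Python, from workcell import monitor, imaging, finish_job, bot gives the robot as it stands.
- The arm moves only by the tool jog_arm, never from a script. Its argument "rows" is a list of rows, each a list of 7 numbers: the shift along the tool's x, y, z in m, then the turn, a rotation vector about the tool's x, y, z in rad, then the opening in per cent of the stroke, from 0 (shut) to 100 (fully open). A call has 1 to 20 rows; each row is the pose to reach, as a shift and turn from the pose measured when the call began, along the tool's axes at that moment; what a row does not reach only later rows make up. A row lasts 1/10 s, in which the tool goes at most 50 mm and 8.59 degrees, less where a joint would pass 70% of its speed; a pose out of reach is approached as far as the arm can. A call with a gripper value outside its range is refused whole. The fingers move at their own pace and stop on an object; "force" is the grip in N (left out, the last holds). Time passes only in rows, so rows that repeat a pose let the fingers close. It gives the time, the measured TCP pose, the force and the opening at its end, in the units of the state.
- monitor.read_state(): the state, without advancing time (a new reading comes with each control period).
- imaging.read_camera(name): name is "scene" or "top" or "wrist"; returns the picture (420x560x3 uint8, blue, green, red); there is no depth.
- imaging.camera_params(name): a dict with "fx", "fy", "cx", "cy" (pixels), "T" (4x4, takes a point from camera to world coordinates); the wrist camera has in their place "T_tool_cam" (4x4, takes a point from camera to tool coordinates, whose origin is the TCP and whose axes are the tool frame's). Camera axes: x right, y down, z forward; pixel columns grow to the right and rows downward; lengths in m; the calibration is good to about 2 mm. A picture is of the moment at which its call begins: read the wrist's pose just before it. camera_params takes no time and is no camera call.
- finish_job(): hands the job in, once; it reports no verdict.
The state is a dict: "time": time; "q": joint angles; "joint_vel": joint speeds; "joint_torque": joint torques, N m; "tool_pos": TCP position; "tcp_rot": TCP orientation; "wrist_force": force on the tool from outside, world axes, zero at the start; "torque": the same for the moment, N m; "width": opening from 0.0 (shut) to 1.0 (fully open).
Only numpy, scipy, OpenCV 4.12 (cv2) and the standard library are available. Lean on these libraries where they do the work, as an engineer would, in place of code of your own. Each camera call takes 0.05 s, during which the arm holds its last target. There are 200 camera calls.

## Working session

There is one attempt and no reset: what is moved stays moved. The work goes in short steps, Python scripts to look and compute and a tool call to move; the robot and the scene stay as the last step left them, time stands still between calls to the robot, and variables do not carry over. Pictures are saved under pics/ and viewed, about 8 in all and at most 12, crops included, and the job is handed in when it is done.

Besides the shell and the picture viewer there is one more tool, called after "Emit:" by a JSON object that holds its "fn" and its "kwargs", one argument or row to a line. jog_arm: Moves the arm, as the interface text tells. Its arguments: {"type":"object","properties":{"rows":{"type":"array","items":{"type":"array","items":{"type":"number"}}},"force":{"type":"number"}},"required":["rows"]}

```bash
mkdir -p pics
python3 - <<'E'
from workcell import monitor, imaging, bot
import cv2, numpy as np
s=monitor.read_state(); print(s)
for n in ("top","scene"):
    im=imaging.read_camera(n); cv2.imwrite(f"pics/{n}0.png",im)
    p=imaging.camera_params(n); print(n,p)
print(imaging.camera_params("wrist"), bot.pinch_z)
E
```

```text
{'time': 0.0, 'q': array([ 1.28110654e+00,  2.64792541e-01,  1.60540046e+00,  1.38595614e-05,
        1.27370907e+00, -3.68895952e-02]), 'joint_vel': array([ 0.00076972,  0.00177062, -0.0018308 , -0.00035582,  0.00066175,
        0.00109992]), 'joint_torque': array([ 4.15376480e-04, -5.15130258e+01, -3.67309034e+01, -6.77147546e-05,
        1.30864192e-02, -1.16130329e-05]), 'tool_pos': array([0.16860498, 0.65283044, 0.22992121]), 'tcp_rot': array([ 0.19667499,  1.56205842, -0.20025898]), 'wrist_force': array([-1.15458353,  0.30751206,  0.19245677]), 'torque': array([ 0.02438856,  0.00115594, -0.01317896]), 'width': 0.9985035200426962}
top {'fx': 481.39479048935215, 'fy': 481.39479048935215, 'cx': 274.27454856495, 'cy': 202.35759701652074, 'T': array([[-0.00600822, -0.99104161,  0.13341826,  0.32953032],
       [-0.99989007,  0.00776251,  0.01263257,  0.13717775],
       [-0.01355506, -0.1333277 , -0.99097931,  1.18729236],
       [ 0.        ,  0.        ,  0.        ,  1.        ]])}
scene {'fx': 526.2972593872362, 'fy': 526.2972593872362, 'cx': 272.65841880139686, 'cy': 214.71961999528372, 'T': array([[-0.58624468,  0.56578487, -0.57983157,  1.0919417 ],
       [ 0.81003017,  0.42083269, -0.40835153,  0.57463159],
       [ 0.01297296, -0.70907498, -0.70501374,  0.81257632],
       [ 0.        ,  0.        ,  0.        ,  1.        ]])}
{'fx': 324.90432798245513, 'fy': 324.90432798245513, 'cx': 276.4789843078262, 'cy': 209.493716620078, 'T_tool_cam': array([[-1.17389856e-03, -2.94896776e-01,  9.55528395e-01,
        -1.42470301e-01],
       [ 9.99998563e-01, -1.51458475e-03,  7.61097962e-04,
        -3.15640940e-04],
       [ 1.22278340e-03,  9.55527916e-01,  2.94898131e-01,
        -7.41149635e-02],
       [ 0.00000000e+00,  0.00000000e+00,  0.00000000e+00,
         1.00000000e+00]])} 0.0187
```

View pics/top0.png

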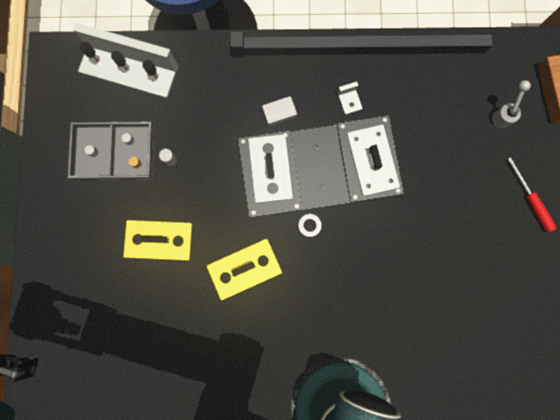

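The rack is at about (320,167). The left plate (270,167) has two large holes on its centre line at (268,147) and (271,185). The right plate (375,157) has four small corner holes, so it is the blank. The two yellow plates (158,240) and (245,268) are look-alikes. I'll confirm with an enlarged crop.

Run:
```python
import cv2
im=cv2.imread("pics/top0.png")[110:222,230:410]
im=cv2.convertScaleAbs(im,alpha=1.3,beta=20)
cv2.imwrite("pics/crop1.png",cv2.resize(im,None,fx=4.4,fy=4.4,interpolation=cv2.INTER_CUBIC))
```

```text
(no output)
```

View pics/crop1.png

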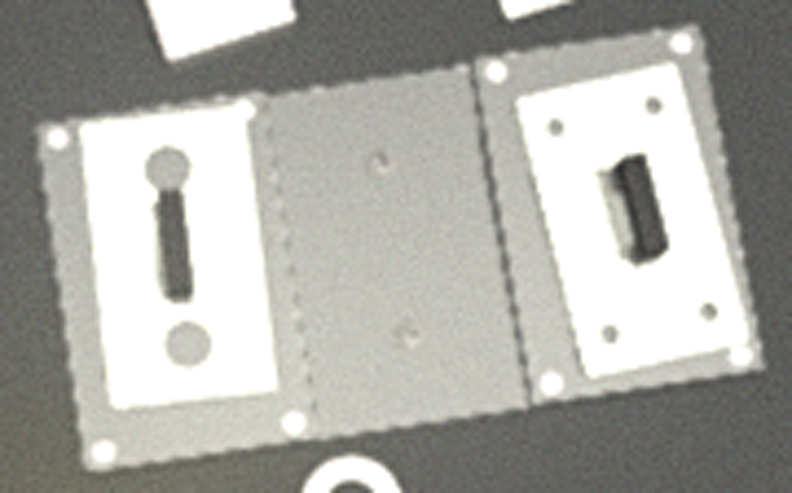

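The crop confirms it: the plate is on the left, with large holes at crop (168,168) and (188,344). The blank is on the right with four small holes. The pins are at crop (380,163) and (410,334). Next I'll turn these into positions.

```bash
cat > h.py <<'E'
import numpy as np
from workcell import monitor, imaging
from scipy.spatial.transform import Rotation as R
def ray(T,p,u,v,z):
    d=T[:3,:3]@np.array([(u-p["cx"])/p["fx"],(v-p["cy"])/p["fy"],1]); o=T[:3,3]
    return (o+d*(z-o[2])/d[2])
def pose(s):
    T=np.eye(4);T[:3,:3]=R.from_rotvec(s["tcp_rot"]).as_matrix();T[:3,3]=s["tool_pos"];return T
def delta(s,target,yaw):
    """shift (tool axes) and turn to reach TCP target, tool down, tool y along world yaw"""
    T=pose(s);best=None
    for k in (0,np.pi):
        a=yaw+k; y=np.array([np.cos(a),np.sin(a),0]);x=np.array([0,0,-1.])
        G=np.stack([x,y,np.cross(x,y)],1); r=R.from_matrix(T[:3,:3].T@G).as_rotvec()
        if best is None or np.linalg.norm(r)<np.linalg.norm(best): best=r
    return np.r_[T[:3,:3].T@(np.array(target)-T[:3,3]),best].round(4)
E
python3 - <<'E'
from h import *
p=imaging.camera_params("top")
f=lambda c,z:ray(p["T"],p,(c[0]+.5)/4.4-.5+230,(c[1]+.5)/4.4-.5+110,z)[:2]
def rep(n,pts,z):
    P=np.array([f(c,z) for c in pts]);print(n,P.round(4).tolist(),"mean",P.mean(0).round(4),"edges",[np.linalg.norm(P[i]-P[i-1]).round(4) for i in range(len(P))],"yaw0-1",np.degrees(np.arctan2(*(P[0]-P[-1])[::-1])).round(1));return P
h=rep("holes",[(168,168),(188,344)],.030)
rep("plate",[(80,124),(248,101),(277,389),(113,409)],.032)
pn=rep("pins",[(380,163),(410,334)],.020)
rep("rack",[(38,127),(700,30),(763,368),(88,468)],.024)
rep("blank",[(518,99),(680,65),(748,348),(588,378)],.032)
rep("screwL",[(58,138),(248,107),(294,423),(104,452)],.026)
rep("bar",[(160,192),(186,190),(191,298),(168,301)],.074)
s=monitor.read_state()
yaw=np.arctan2(*(h[0]-h[1])[::-1]); c=h.mean(0)
print("grasp delta", delta(s,[c[0],c[1],.12],yaw+np.pi/2))
E
```

```text
holes [[0.6211, 0.1671], [0.5212, 0.1564]] mean [0.5711 0.1618] edges [np.float64(0.1005), np.float64(0.1005)] yaw0-1 6.1
plate [[0.6464, 0.2163], [0.6587, 0.122], [0.4953, 0.1075], [0.4849, 0.1979]] mean [0.5713 0.1609] edges [np.float64(0.1625), np.float64(0.0951), np.float64(0.164), np.float64(0.091)] yaw0-1 6.5
pins [[0.6254, 0.0477], [0.5275, 0.0327]] mean [0.5764 0.0402] edges [np.float64(0.0991), np.float64(0.0991)] yaw0-1 8.7
rack [[0.647, 0.2406], [0.6998, -0.1343], [0.5061, -0.1618], [0.4532, 0.2122]] mean [0.5765 0.0392] edges [np.float64(0.1959), np.float64(0.3785), np.float64(0.1957), np.float64(0.3776)] yaw0-1 8.3
blank [[0.6584, -0.0293], [0.6771, -0.1205], [0.5161, -0.1519], [0.5001, -0.0636]] mean [ 0.5879 -0.0913] edges [np.float64(0.162), np.float64(0.0931), np.float64(0.1641), np.float64(0.0898)] yaw0-1 12.2
screwL [[0.64, 0.2291], [0.6569, 0.1219], [0.4771, 0.0982], [0.4618, 0.2032]] mean [0.559  0.1631] edges [np.float64(0.1801), np.float64(0.1085), np.float64(0.1814), np.float64(0.1061)] yaw0-1 8.3
bar [[0.5968, 0.1703], [0.5978, 0.1563], [0.5388, 0.154], [0.5372, 0.1663]] mean [0.5677 0.1617] edges [np.float64(0.0597), np.float64(0.014), np.float64(0.0591), np.float64(0.0124)] yaw0-1 3.9
grasp delta [ 1.108e-01 -3.746e-01  5.126e-01 -3.590e-01 -4.000e-04  2.000e-03]
```

The sizes agree: holes 100.5 mm apart, pins 99.1 mm, rack 378 x 196 mm. Plate yaw is about 6.2° and dock yaw about 8.5°. Moving above the grip.

Emit:
{"fn": "jog_arm", "kwargs": {
  "rows": [
    [0.03,-0.05,0.07,-0.05,0,0,100],
    [0.08,-0.375,0.513,-0.359,0,0.002,100],
    [0.08,-0.375,0.513,-0.359,0,0.002,100],
    [0.08,-0.375,0.513,-0.359,0,0.002,100],
    [0.08,-0.375,0.513,-0.359,0,0.002,100],
    [0.08,-0.375,0.513,-0.359,0,0.002,100],
    [0.08,-0.375,0.513,-0.359,0,0.002,100],
    [0.08,-0.375,0.513,-0.359,0,0.002,100],
    [0.08,-0.375,0.513,-0.359,0,0.002,100],
    [0.08,-0.375,0.513,-0.359,0,0.002,100],
    [0.08,-0.375,0.513,-0.359,0,0.002,100],
    [0.08,-0.375,0.513,-0.359,0,0.002,100],
    [0.08,-0.375,0.513,-0.359,0,0.002,100],
    [0.08,-0.375,0.513,-0.359,0,0.002,100],
    [0.08,-0.375,0.513,-0.359,0,0.002,100],
    [0.08,-0.375,0.513,-0.359,0,0.002,100],
    [0.08,-0.375,0.513,-0.359,0,0.002,100],
    [0.08,-0.375,0.513,-0.359,0,0.002,100]
  ]
}}

```text
time: 1.9
tool_pos: [0.5708, 0.1626, 0.151]
tcp_rot: [-0.085, 1.569, 0.085]
wrist_force: [-0.3, 0.6, 0.4]
width: 1.0
```

Run:
```python
from h import *
import cv2
s=monitor.read_state(); im=imaging.read_camera("wrist"); cv2.imwrite("pics/w1.png",im)
np.save("w1.npy",pose(s)); print(s["time"],s["tool_pos"],s["wrist_force"])
print(delta(s,[.5711,.1618,.046],np.radians(96.2)))
p=imaging.camera_params("wrist");T=pose(s)@p["T_tool_cam"]
def proj(P):
    q=np.linalg.inv(T)@np.r_[P,1];return (q[:2]/q[2]*p["fx"]+[p["cx"],p["cy"]]).round(0)
for n,P in dict(h1=[.6211,.1671,.032],h2=[.5212,.1564,.032],pin1=[.6254,.0477,.022],pin2=[.5275,.0327,.022],bar=[.571,.162,.074]).items(): print(n,proj(P))
```

```text
1.9 [0.57082604 0.16255727 0.15098264] [-0.3056111   0.55588294  0.40083145]
[ 1.05e-01 -8.00e-04  2.00e-04 -1.00e-04 -3.00e-04 -2.00e-04]
h1 [276. 257.]
h2 [276. 141.]
pin1 [144. 244.]
pin2 [124. 131.]
bar [276. 218.]
```

View pics/w1.png

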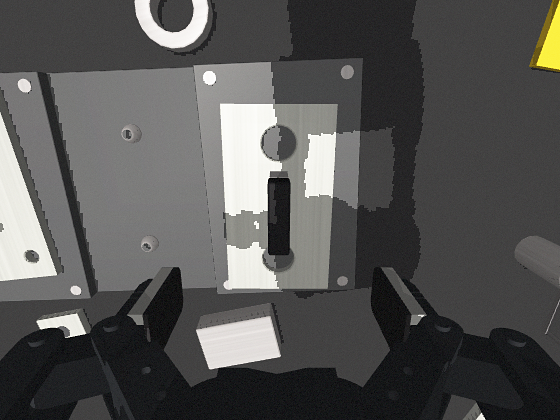

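The wrist view shows the plate with holes at about (278,143) and (278,256). The bar is centred at u=279, and the pin tips are at about (130,133) and (149,244). I'll compute the plate and dock positions from these.

Run:
```python
from h import *
p=imaging.camera_params("wrist");T=np.load("w1.npy")@p["T_tool_cam"]
f=lambda u,v,z:ray(T,p,u,v,z)[:2]
h=np.array([f(278,256,.032),f(278.5,143,.032)]);n=np.array([f(149,243,.022),f(130,133,.022)])
for q in(h,n):print(q.round(4).tolist(),q.mean(0).round(4),np.linalg.norm(q[0]-q[1]).round(4),np.degrees(np.arctan2(*(q[0]-q[1])[::-1])).round(2))
print("bar",f(278.5,178,.074),f(279,253,.074))
print("shift",(n.mean(0)-h.mean(0)).round(4))
```

```text
[[0.6198, 0.1687], [0.5223, 0.1585]] [0.5711 0.1636] 0.098 5.97
[[0.6241, 0.0521], [0.5282, 0.0375]] [0.5761 0.0448] 0.097 8.64
bar [0.54178117 0.16027728] [0.59761694 0.16674463]
shift [ 0.0051 -0.1188]
```

Both cameras agree to 3 mm, and the pins allow ±6 mm. Descending to grip, with the TCP at z≈0.046.

Emit:
{"fn": "jog_arm", "kwargs": {
  "rows": [
    [0.04,0.001,0,0,0,0,100],
    [0.08,0.001,0,0,0,0,100],
    [0.1,0.001,0,0,0,0,100],
    [0.105,0.001,0,0,0,0,100],
    [0.105,0.001,0,0,0,0,100],
    [0.105,0.001,0,0,0,0,60],
    [0.105,0.001,0,0,0,0,30],
    [0.105,0.001,0,0,0,0,0],
    [0.105,0.001,0,0,0,0,0],
    [0.105,0.001,0,0,0,0,0],
    [0.105,0.001,0,0,0,0,0],
    [0.105,0.001,0,0,0,0,0]
  ],
  "force": 50
}}

```text
time: 3.15
tool_pos: [0.5714, 0.1637, 0.0469]
tcp_rot: [-0.084, 1.568, 0.085]
wrist_force: [-1.1, 1.2, 5.0]
width: 0.176
```

Run:
```python
from h import *
s=monitor.read_state(); print(s["time"],s["tool_pos"],s["wrist_force"],s["torque"],s["width"],R.from_rotvec(s["tcp_rot"]).as_matrix().round(3).tolist())
t=s["tool_pos"]
print(delta(s,[t[0]+.005,t[1]-.120,t[2]+.001],np.radians(98.6)))
```

```text
3.15 [0.57141297 0.16371161 0.04688092] [-1.1391678   1.21400261  5.01631049] [ 0.08784094  0.1264662  -0.02429228] 0.17617901674790784 [[0.001, -0.108, 0.994], [0.001, 0.994, 0.108], [-1.0, 0.001, 0.001]]
[-0.0011 -0.1198 -0.0079 -0.0422  0.0011 -0.0005]
```

Width 0.176 is 15 mm, so the bar is gripped. Unloading by about 1.5 mm and sliding low towards the nest.

Emit:
{"fn": "jog_arm", "kwargs": {
  "rows": [
    [-0.0015,0,0,0,0,0,0],
    [-0.0015,-0.003,0,-0.005,0,0,0],
    [-0.0015,-0.01,-0.001,-0.01,0,0,0],
    [-0.0015,-0.02,-0.0015,-0.015,0,0,0],
    [-0.0015,-0.032,-0.002,-0.02,0,0,0],
    [-0.0015,-0.044,-0.003,-0.025,0,0,0],
    [-0.0015,-0.056,-0.004,-0.03,0,0,0],
    [-0.0015,-0.068,-0.005,-0.035,0,0,0],
    [-0.0015,-0.08,-0.006,-0.042,0,0,0],
    [-0.0015,-0.092,-0.007,-0.042,0,0,0],
    [-0.0015,-0.102,-0.008,-0.042,0,0,0],
    [-0.0015,-0.11,-0.008,-0.042,0,0,0],
    [-0.0015,-0.116,-0.008,-0.042,0,0,0],
    [-0.0015,-0.12,-0.008,-0.042,0,0,0],
    [-0.0015,-0.12,-0.008,-0.042,0,0,0],
    [-0.0015,-0.12,-0.008,-0.042,0,0,0]
  ]
}}

```text
time: 4.75
tool_pos: [0.5764, 0.0438, 0.0483]
tcp_rot: [-0.117, 1.567, 0.118]
wrist_force: [-1.1, 1.0, -5.2]
width: 0.178
```

Run:
```python
from h import *
import cv2
s=monitor.read_state(); w=imaging.read_camera("wrist"); sc=imaging.read_camera("scene")
np.save("w2.npy",pose(s)); print(s["time"],s["tool_pos"],s["wrist_force"],s["torque"],s["width"])
c=cv2.resize(w[70:300,180:390],None,fx=2.6,fy=2.6,interpolation=cv2.INTER_CUBIC)
cv2.imwrite("pics/w2.png",c)
cv2.imwrite("pics/sc2.png",sc)
```

```text
4.75 [0.57639931 0.04375049 0.04829437] [-1.10171701  1.02651068 -5.20495105] [0.00622533 0.0368898  0.06025989] 0.17821234051352283
```

View pics/w2.png

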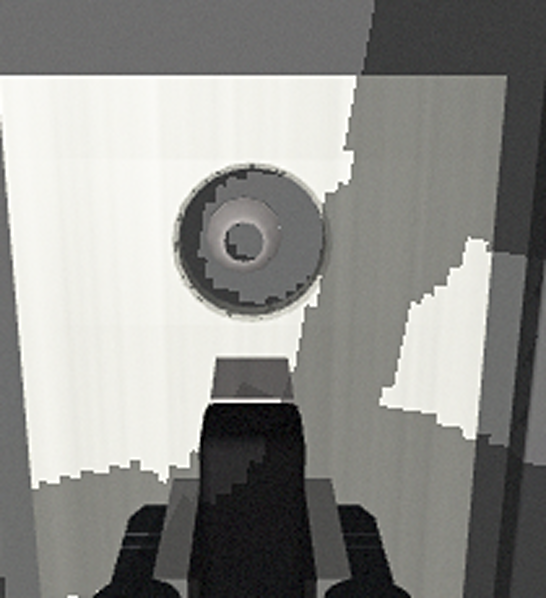

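View pics/sc2.png

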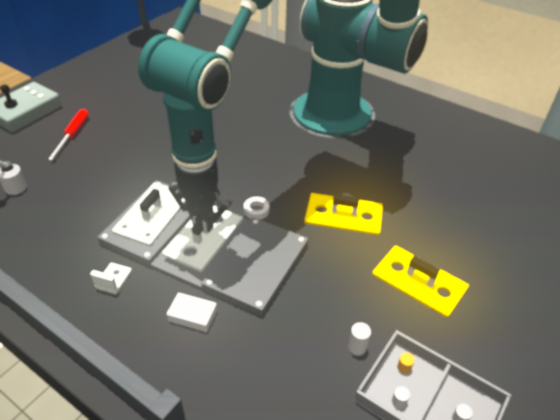

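The wrist crop shows the inner hole centred at (252,242) with the pin tip inside at (243,239). In the scene view a pin shows in the other hole at (193,250). I'll compute the offset and crop the scene view.

Run:
```python
from h import *
import cv2
p=imaging.camera_params("wrist");Tt=np.load("w2.npy");T=Tt@p["T_tool_cam"]
f=lambda u,v,z:ray(T,p,(u+.5)/2.6-.5+180,(v+.5)/2.6-.5+70,z)
h=f(250,242,.0335);n=f(244,240,.022)
print(h,n,"pin-hole world",(n-h).round(4),"tool",(Tt[:3,:3].T@(n-h)).round(4))
c=cv2.imread("pics/sc2.png")[195:290,130:270]
cv2.imwrite("pics/sc2c.png",cv2.resize(c,None,fx=5.6,fy=5.6,interpolation=cv2.INTER_CUBIC))
```

```text
[0.52765405 0.03543233 0.0335    ] [0.5292483  0.03446064 0.022     ] pin-hole world [ 0.0016 -0.001  -0.0115] tool [ 0.0115 -0.0012  0.0014]
```

View pics/sc2c.png

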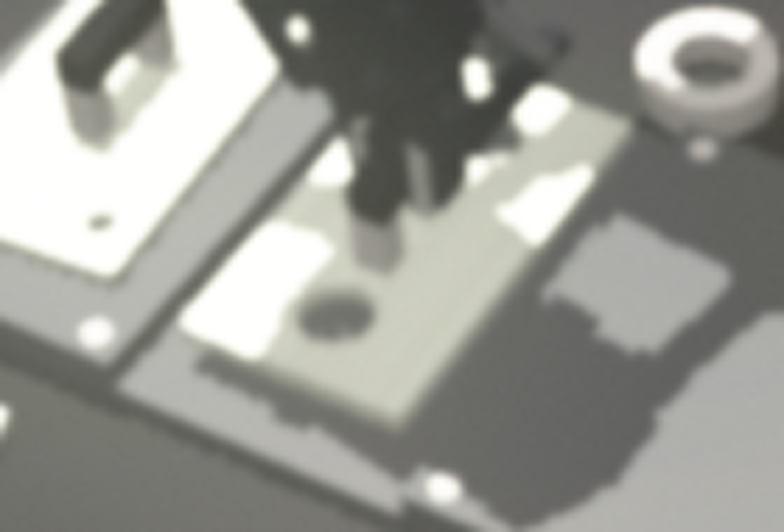

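The outer hole, at about (336,316), also has its pin inside at about (345,325). I'm correcting by 1 mm and lowering slowly to the floor.

Emit:
{"fn": "jog_arm", "kwargs": {
  "rows": [
    [0,-0.001,0.001,0,0,0,0],
    [0.002,-0.001,0.001,0,0,0,0],
    [0.004,-0.001,0.001,0,0,0,0],
    [0.006,-0.001,0.001,0,0,0,0],
    [0.008,-0.001,0.001,0,0,0,0],
    [0.01,-0.001,0.001,0,0,0,0],
    [0.0115,-0.001,0.001,0,0,0,0],
    [0.0125,-0.001,0.001,0,0,0,0],
    [0.0125,-0.001,0.001,0,0,0,0]
  ]
}}

```text
time: 5.75
tool_pos: [0.5773, 0.0431, 0.0355]
tcp_rot: [-0.117, 1.567, 0.119]
wrist_force: [0.3, -0.1, -4.4]
width: 0.177
```

Emit:
{"fn": "jog_arm", "kwargs": {
  "rows": [
    [0.0005,0,0,0,0,0,0],
    [0.001,0,0,0,0,0,0],
    [0.001,0,0,0,0,0,0]
  ]
}}

```text
time: 6.05
tool_pos: [0.5775, 0.0431, 0.0349]
tcp_rot: [-0.117, 1.567, 0.119]
wrist_force: [-0.8, 0.0, -1.5]
width: 0.175
```

Run:
```python
from h import *
import cv2
s=monitor.read_state(); w=imaging.read_camera("wrist")
np.save("w3.npy",pose(s)); print(s["time"],s["tool_pos"],s["wrist_force"],s["torque"],s["width"])
cv2.imwrite("pics/w3.png",cv2.resize(w[70:300,180:390],None,fx=2.6,fy=2.6,interpolation=cv2.INTER_CUBIC))
```

```text
6.05 [0.57746033 0.04307024 0.03488263] [-0.83087159  0.01599328 -1.51483934] [ 0.03011372  0.13262874 -0.02413702] 0.17526833323080057
```

View pics/w3.png

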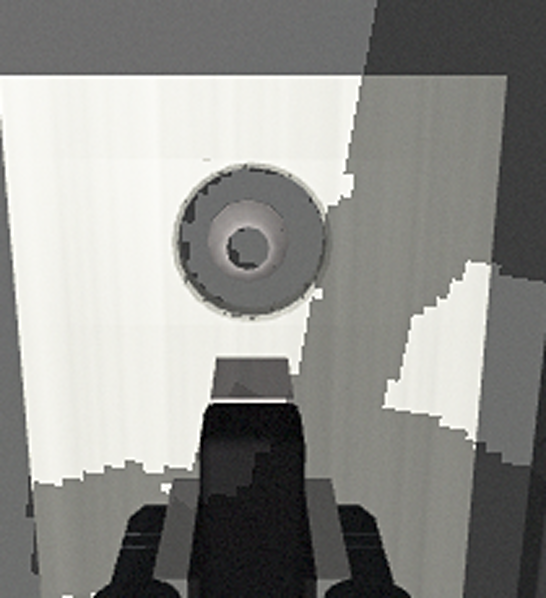

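The pin is centred in the inner hole and the height is exactly 12 mm below the shelf grasp, with the load shifting to the floor. Releasing and backing off straight up.

Emit:
{"fn": "jog_arm", "kwargs": {
  "rows": [
    [0,0,0,0,0,0,30],
    [0,0,0,0,0,0,50],
    [0,0,0,0,0,0,50],
    [0,0,0,0,0,0,50],
    [-0.01,0,0,0,0,0,50],
    [-0.03,0,0,0,0,0,50],
    [-0.06,0,0,0,0,0,50],
    [-0.1,0,0,0,0,0,50],
    [-0.14,0,0,0,0,0,50],
    [-0.14,0,0,0,0,0,50],
    [-0.14,0,0,0,0,0,50]
  ]
}}

```text
time: 7.2
tool_pos: [0.5787, 0.043, 0.1774]
tcp_rot: [-0.118, 1.562, 0.118]
wrist_force: [0.3, -0.1, -0.5]
width: 0.502
```

Run:
```python
from h import *
import cv2
s=monitor.read_state(); w=imaging.read_camera("wrist")
np.save("w4.npy",pose(s)); print(s["time"],s["tool_pos"],s["wrist_force"],s["width"])
cv2.imwrite("pics/w4.png",w)
```

```text
7.2 [0.57866927 0.04302205 0.1774066 ] [ 0.29011595 -0.12058802 -0.537646  ] 0.5018496416523783
```

View pics/w4.png

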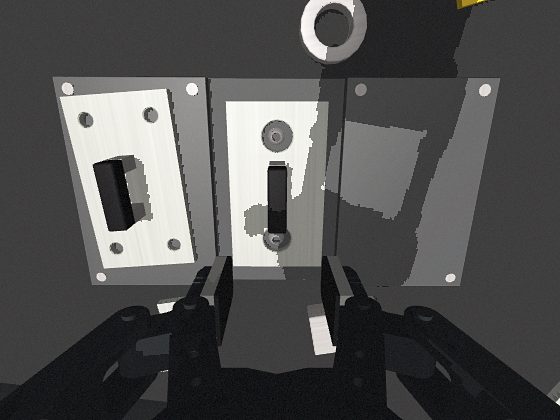

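The plate lies in the nest with both pins inside their holes, at (277,135) and (277,239). The blank is untouched and the gripper is clear. Handing in.

```bash
python3 -c "
from workcell import finish_job
print(finish_job())"
```

```text
the job is handed in; nothing more can be done
None
```

The plate with the two large holes is docked in the nest and I have handed the job in; no verdict was reported.

- **What I did:** I gripped the plate by its bar and slid it off its shelf about 1.5 mm up, just high enough to clear the pins. I then let it down 13.4 mm over both pins, released it and backed straight up.
- **Last checks that passed:**
  - The final wrist picture shows a pin inside each hole.
  - The grip height before release was 12.0 mm below the height at which I gripped it on the shelf, as it should be on the nest floor.
  - The blank still lies on its shelf, and I did not go near the yellow look-alikes.
  - The gripper is open and clear of everything. The clock read about 7.3 s, and the largest force I read was about 5 N.
- **Disagreement:** The top and wrist cameras differed by about 3 mm on the slide distance, inside the roughly 6 mm of play at the pins. I slid to a value in between and then corrected about 1 mm from the wrist view before lowering.
- **Not measured separately:** That the plate lies flat rests on the grip height and the final picture, not on a separate tilt measurement.

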